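# Balance check of a control module on the dome gauge

### The job

Check the balance of the control module with the green circuit board on top: set it down gently, right way up, on the very top of the gauge's metal dome, so that when you let go it stays there balanced, at rest and close to level. Then, with it still balanced there, press the gauge's green button fully down to record the result and let the button come back up. Leave the rejected red-topped module and the screwdriver where they lie.

Things in the scene. Friction and masses are not known exactly. Their poses are not given: they have to be found in the camera images.
- module: Control module to be checked: black box 90 mm (its x) by 56 mm (its y) by 26 mm high, with a green circuit board with black and yellow components on top (35 mm high with them). 0.18 to 0.35 kg, centre of mass midway along and across, about 13 mm up. Origin: centre of the flat underside; z up. Starts lying board up on the bench, yaw within 40 degrees.
- reject: Rejected module, a bystander: grey box of the same size (90 x 56 x 26 mm) with a plain red plate on top (28 mm high in all). Origin: centre of its underside. It and the module to be checked lie right of the robot's centre line, one nearer to the robot and one farther, in either order.
- gauge: Balance gauge, fixed: grey base plate 160 mm (x) by 310 mm (y), 12 mm thick; on it a bare metal hemisphere of radius 70 mm, its top 82 mm above the bench, and, centred 175 mm along the gauge's +y, a black console 120 x 90 mm, its top 57 mm above the bench. Origin: on the bench straight under the top of the dome; z up. Its yaw varies.
- dome_top (a point): Topmost point of the dome, 82 mm above the bench; axes as the gauge's.
- record (a joint): Travel of the green push button, m: 0 is up (sprung), 0.006 fully down, which takes about 5 N. Counts as pressed beyond 0.0045.
- record_top (a point): Centre of the top face of the green button (36 mm across, on a grey housing on the console); it moves straight down when pressed.
- driver: Screwdriver, a bystander, about 170 mm long, lying on the bench beyond the gauge. Origin: about its middle; x along it, towards the tip.
There are look-alikes about, which are no part of the job. Several things have the shape of the module; the one meant has the colours described above.

How it is judged (in metres and radians):
On the way, in this order (a step that is already met when the one before it is completed fails the run):
1. the green-board module is balanced on top of the dome, let go and at rest (horizontal distance between module and dome_top below 0.02 m and z of module in the frame of dome_top between -0.008 and 0.008 m and angle between module's own z axis and vertical below 0.17 rad and contact force between module and gauge above 0.5 N and contact force between module and the fingers below 0.1 N and linear speed of module below 0.03 m/s and angular speed of module below 0.3 rad/s), for 0.4 s.
2. the green button is pressed down while the module stays balanced (horizontal distance between module and dome_top below 0.02 m and z of module in the frame of dome_top between -0.008 and 0.008 m and angle between module's own z axis and vertical below 0.17 rad and contact force between module and gauge above 0.5 N and contact force between module and the fingers below 0.1 N and value of joint record above 0.0045 m), for 0.05 s.
At the end, for the whole second after the job is handed in: The green-board module rests on the dome alone, right way up: centre of its underside within 20 mm sideways and 8 mm in height of the top of the dome, tilted less than 0.17 rad (10 degrees), at rest (under 0.03 m/s and 0.3 rad/s) and not touched by the fingers; the button is back up (under 1.5 mm) (all of step 1 and value of joint record below 0.0015 m).
It fails at once if the rejected module is moved more than 30 mm (distance of reject from where it was at the start of the episode above 0.03 m).
It fails at once if the screwdriver is moved more than 30 mm (distance of driver from where it was at the start of the episode above 0.03 m).
It fails at once if the module hits or is pressed on the gauge with more than 40 N (contact force between module and gauge above 40 N).
It fails at once if the module is dropped (falls faster than 0.45 m/s, about 10 mm of free fall, with no finger on it) (linear speed of module above 0.45 m/s and contact force between module and the fingers below 0.1 N).
It also fails if it takes over 64 s, if anything falls off the work surface, if the arm or the gripper's body presses on something with over 40 N, if the wrist force passes 120 N, or if a joint passes its speed limit or range.

### The arm

A 6-joint arm with a two-finger parallel gripper is mounted at the origin on the work surface. World frame = base frame: x ahead of the robot, y to its left, z up, the work surface at z = 0. Lengths are in mm, angles in rad, forces in N, time in s.
With the tool pointing down it reaches from about 400 to 925 mm from the base axis. Payload 12.5 kg.
Tool frame: the origin (TCP) lies at the centre of the arm's flange, where the gripper is bolted on; the fingertips stand 190 mm ahead of it and the grasp point (between the pads) lies env.grip_point_offset ahead of it (env.grip_point_offset is the distance from the TCP to the grasp point, in mm); z points along the fingers, x is the direction in which the jaws open and shut, and the axes are right-handed (so a half turn about z gives the same grasp; the last joint's range is limited). The gripper opens to 95 mm and grips with 3 to 60 N. Pads are 20 mm wide; open, the fingers measure 119 mm over their backs; the gripper's body (75 mm by 180 mm) begins 59 mm behind the grasp point.
Start: joints at [1.18, 0.491, 1.559, -0, 1.092, -0.106], TCP at [175.579, 599.831, 404.761] pointing down, gripper open.
Joint ranges: [-3.1, 3.1], [-0.84, 2.19], [0.05, 2.79], [-1.13, 4.28], [0.06, 2.93], [-2.69, 2.69]. Speed limits (rad/s): [2.22, 2.22, 2.79, 3.14, 3.14, 3.14].

### API

Orientations are given as [roll, pitch, yaw] about the fixed x, y, z axes, in that order (R = Rz(yaw) Ry(pitch) Rx(roll)).
In Python, from cell import state, read_camera, camera_model, job_done, env gives the robot as it stands.
- The arm moves only by the tool arm_command, never from a script. Its argument "steps" is a list of rows, each a list of 6 numbers: the shift along the tool's x, y, z in cm, then the turn, a rotation vector about the tool's x, y, z in degrees. In form: [[dx, dy, dz, rx, ry, rz], ...]. A call has 1 to 12 rows; each row is the pose to reach, as a shift and turn from the pose commanded when the call began, along the tool's axes at that moment; what a row does not reach only later rows make up. A row lasts 1/12 s, in which the tool goes at most 41.7 mm and 7.16 degrees, less where a joint would pass 70% of its speed; a pose out of reach is approached as far as the arm can. A call with a gripper value outside its range is refused whole. "jaw" is the finger opening in cm, from 0 to 9.51, set as the call begins (left out, the last holds). The fingers move at their own pace and stop on an object; the grip force is fixed at half the most. Time passes only in rows, so rows that repeat a pose let the fingers close. It gives the time, the measured TCP pose, the force and the opening at its end, in the units of the state.
- state(): the state, without advancing time (a new reading comes with each control period).
- read_camera(name): name is "scene" or "top" or "wrist"; returns the picture (384x512x3 uint8, red, green, blue); there is no depth.
- camera_model(name): a dict with "K" (3x3 intrinsics, pixels), "xyz" and "rotation" of the camera in the world. Camera axes: x right, y up, looking along -z (the intrinsics and any distortion apply to the point x, -y, -z); pixel columns grow to the right and rows downward; lengths in mm; the calibration is good to about 2 mm. The wrist camera is an equidistant fisheye: a pixel r from the principal point sees the ray r / f radians off the axis. A picture is of the moment at which its call begins: read the wrist's pose just before it. camera_model takes no time and is no camera call; for the wrist camera it gives the pose at the moment of the call.
- job_done(): hands the job in, once; it reports no verdict.
The state is a dict: "t": time; "joints": joint angles; "qvel": joint speeds; "tau": joint torques, N m; "eef_pos": TCP position; "tcp_rot": TCP orientation; "ft_force": force on the tool from outside, world axes, zero at the start; "moment": the same for the moment, N m; "opening": opening from 0.0 (shut) to 1.0 (fully open).
Only numpy, scipy, OpenCV 4.12 (cv2) and the standard library are available. Lean on these libraries where they do the work, as an engineer would, in place of code of your own. Each camera call takes 0.05 s, during which the arm holds its last target. There are 200 camera calls.

## Working session

There is one attempt and no reset: what is moved stays moved. The work goes in short steps, Python scripts to look and compute and a tool call to move; the robot and the scene stay as the last step left them, time stands still between calls to the robot, and variables do not carry over. Pictures are saved under pics/ and viewed, about 8 in all and at most 12, crops included, and the job is handed in when it is done.

Besides the shell and the picture viewer there is one more tool, called after "Emit:" as a command line: name --pt "numbers of a row" for each row, then --argument value for the rest. arm_command: Moves the arm, as the interface text tells. Its arguments: {"type":"object","properties":{"steps":{"type":"array"},"jaw":{"type":"number"}},"required":["steps"]}

```bash
mkdir -p pics; ls; python3 - <<'E'
from cell import *
import cv2,numpy as np
np.set_printoptions(precision=3,suppress=True)
s=state();print(s, env.grip_point_offset)
a=[]
for n in("top","scene"):
    m=camera_model(n);print(n,m)
    im=read_camera(n);np.save(f'pics/{n}.npy',im);cv2.imwrite(f'pics/{n}1.png',im[...,::-1])
print(camera_model("wrist"))
E
```

```text
pics
{'t': 0.0, 'joints': array([ 1.18 ,  0.492,  1.559,  0.   ,  1.092, -0.106]), 'qvel': array([-0.   , -0.   ,  0.001,  0.001,  0.002, -0.   ]), 'tau': array([ -0.003, -61.264, -25.818,   0.069,   0.048,  -0.   ]), 'eef_pos': array([175.565, 599.808, 404.175]), 'tcp_rot': array([-3.141,  0.001,  1.286]), 'ft_force': array([ 1.002, -0.03 , -0.437]), 'moment': array([-0.006,  0.03 , -0.058]), 'opening': 0.9976812616984425} 171.3
top {'K': array([[389.574,   0.   , 256.205],
       [  0.   , 389.574, 194.645],
       [  0.   ,   0.   ,   1.   ]]), 'xyz': array([ 417.221,  -25.224, 1309.959]), 'rotation': array([ 0.104,  0.003, -1.58 ])}
scene {'K': array([[361.475,   0.   , 259.024],
       [  0.   , 361.475, 190.172],
       [  0.   ,   0.   ,   1.   ]]), 'xyz': array([1253.693, -306.504,  961.456]), 'rotation': array([ 0.701, -0.014,  1.193])}
{'K': array([[297.319,   0.   , 258.438],
       [  0.   , 297.319, 192.882],
       [  0.   ,   0.   ,   1.   ]]), 'xyz': array([105.687, 620.223, 384.863]), 'rotation': array([-0.261,  0.001,  1.286])}
```

View pics/top1.png

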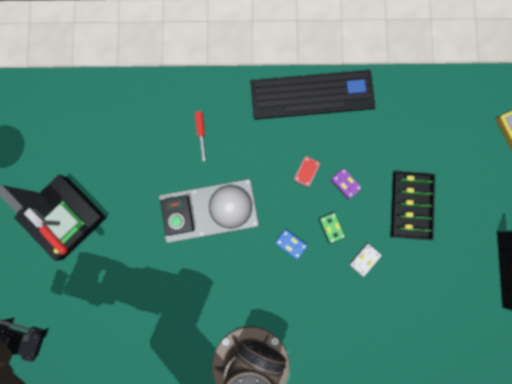

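View pics/scene1.png

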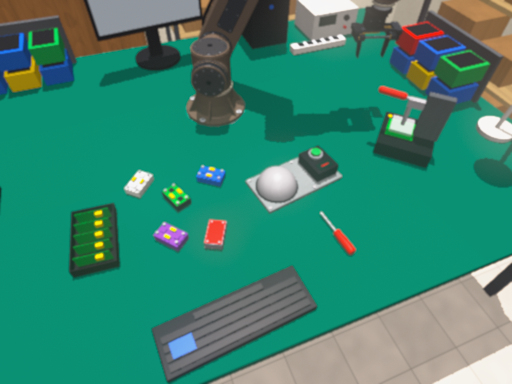

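Candidates in the top view with the module's shape are green (332,227), red reject (307,171), blue (291,244), purple (346,184) and white (366,260). The rack with green and yellow boards is at (413,205). I choose (332,227), the one with a green board and black and yellow parts. The gauge has its dome at (231,206), green button at (177,221) and screwdriver at (201,135).

```bash
cat > h.py <<'E'
import numpy as np,cv2
from scipy.spatial.transform import Rotation as R
from cell import *
np.set_printoptions(precision=2,suppress=True)
def rays(px,m,fish=False):
    px=np.atleast_2d(px).astype(float);K=m['K']
    u=np.c_[(px[:,0]-K[0,2])/K[0,0],(px[:,1]-K[1,2])/K[1,1]]
    if fish:
        th=np.linalg.norm(u,axis=1)+1e-9
        d=np.c_[u*(np.sin(th)/th)[:,None],np.cos(th)]
    else: d=np.c_[u,np.ones(len(u))]
    d=d*[1,-1,-1]
    return R.from_euler('xyz',m['rotation']).apply(d)
def toplane(px,m,z,fish=False):
    d=rays(px,m,fish);o=np.array(m['xyz']);return o+d*((z-o[2])/d[:,2])[:,None]
def mask(im,lo,hi,box):
    h=cv2.inRange(cv2.cvtColor(im,cv2.COLOR_RGB2HSV),lo,hi)
    k=np.zeros_like(h);x0,y0,x1,y1=box;k[y0:y1,x0:x1]=255;return h&k
def big(mk):
    c=cv2.findContours(mk,cv2.RETR_EXTERNAL,cv2.CHAIN_APPROX_NONE)[0]
    return max(c,key=cv2.contourArea)[:,0,:]
def rect(pts):
    c,(w,h),a=cv2.minAreaRect(pts[:,:2].astype(np.float32))
    if w<h:w,h,a=h,w,a-90
    return np.array(c),w,h,(a+90)%180-90
E
python3 - <<'E'
from h import *
im=np.load('pics/top.npy');m=camera_model('top')
print('bg hsv',cv2.cvtColor(im,cv2.COLOR_RGB2HSV)[260,260], im[260,260], im[221,177],im[227,330])
# module: everything differing from the bench colour
def nb(im,box,bgpt):
    d=np.abs(im.astype(int)-im[bgpt[1],bgpt[0]].astype(int)).sum(2)
    k=np.zeros(d.shape,np.uint8);x0,y0,x1,y1=box;k[y0:y1,x0:x1]=(d[y0:y1,x0:x1]>45)*255;return k
for n,box,z in(('module',(314,206,352,249),20),('reject',(290,150,325,190),28),('blue',(272,224,312,262),28),('plate',(152,172,267,250),12)):
    c=big(nb(im,box,(260,270)));print(n,rect(toplane(c,m,z)))
g=big(mask(im,(50,80,90),(90,255,255),(162,205,192,236)));print('btn px',g.mean(0),cv2.contourArea(g),toplane(g.mean(0),m,75))
cr=cv2.resize(im[150:270,140:380],None,fx=3.3,fy=3.3,interpolation=cv2.INTER_CUBIC);cv2.imwrite('pics/crop1.png',cr[...,::-1])
E
```

```text
bg hsv [ 83 159 130] [ 49 130 112] [132 217 160] [156 217 135]
module (array([ 442.34, -268.42]), 95.90567016601562, 62.84904098510742, 21.019573211669922)
reject (array([ 628.26, -191.1 ]), 96.72830963134766, 62.49281311035156, -27.454803466796875)
blue (array([ 388.33, -134.6 ]), 94.99968719482422, 60.67901611328125, 52.69546127319336)
plate (array([502.14, 138.07]), 316.5967712402344, 165.62948608398438, -80.27102375030518)
btn px [175.63 220.67] 63.5 [[465.95 232.63  75.  ]]
```

View pics/crop1.png

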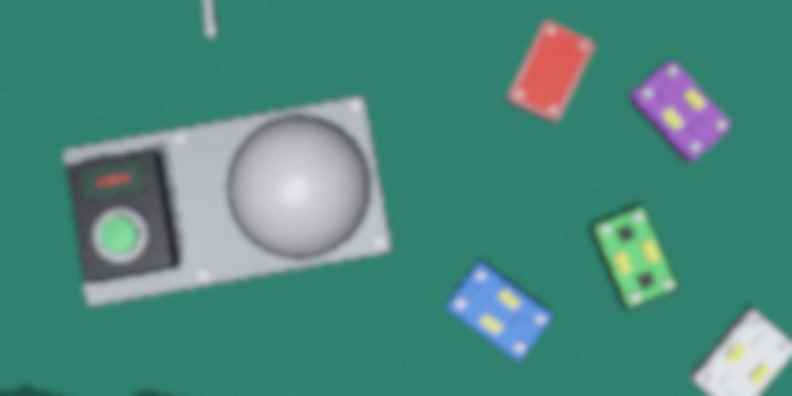

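The crop confirms it: green board with black and yellow parts at crop (634,255), and dome at crop (299,186). Next I'll measure the dome and compute the first move.

```bash
cat >> h.py <<'E'
def go(x,y,z,yaw):
    s=state();T=R.from_euler('xyz',s['tcp_rot']);G=R.from_euler('xyz',[np.pi,0,np.radians(yaw)])
    d=T.inv().apply(np.array([x,y,z])-s['eef_pos'])/10
    print('shift cm',d,'rot deg',np.degrees((T.inv()*G).as_rotvec()),'yaw',np.degrees(s['tcp_rot'][2]))
E
python3 - <<'E'
from h import *
im=np.load('pics/top.npy');m=camera_model('top')
g=cv2.cvtColor(im,cv2.COLOR_RGB2GRAY)
c=cv2.HoughCircles(cv2.resize(g[170:245,190:265],None,fx=6,fy=6,interpolation=cv2.INTER_CUBIC),cv2.HOUGH_GRADIENT,1,200,param1=80,param2=20,minRadius=100,maxRadius=160)
x,y,r=c[0,0]/6;px=(190+x,170+y);print(px,r,toplane(px,m,12),'r mm',r*1298/389.6)
go(500,120,404,0)
E
```

```text
Traceback (most recent call last):
TypeError: 'NoneType' object is not subscriptable
```

```bash
python3 - <<'E'
from h import *
m=camera_model('top')
print(toplane((140+298.8/3.3,150+186.5/3.3),m,12))
go(515,70,404,-10)
E
```

```text
[[513.88  62.86  12.  ]]
shift cm [-41.31  47.46   0.06] rot deg [ 0.04  0.05 83.68] yaw 73.68406911960943
```

Emit:
arm_command --pt "-41.3 47.5 0 0 0 84" --pt "-41.3 47.5 0 0 0 84" --pt "-41.3 47.5 0 0 0 84" --pt "-41.3 47.5 0 0 0 84" --pt "-41.3 47.5 0 0 0 84" --pt "-41.3 47.5 0 0 0 84" --pt "-41.3 47.5 0 0 0 84" --pt "-41.3 47.5 0 0 0 84" --pt "-41.3 47.5 0 0 0 84" --pt "-41.3 47.5 0 0 0 84" --pt "-41.3 47.5 0 0 0 84" --pt "-41.3 47.5 0 0 0 84"

```text
t: 1.1
eef_pos: [446.1, 177.0, 404.7]
tcp_rot: [-3.142, 0.0, -0.187]
ft_force: [1.2, 0.7, -0.1]
opening: 1.001
```

```bash
python3 - <<'E'
from h import *
go(515,70,404,-10)
E
```

```text
shift cm [8.75 9.23 0.07] rot deg [-0.    0.01 -0.7 ] yaw -10.699375227933249
```

Emit:
arm_command --pt "8.7 9.2 0 0 0 0" --pt "8.7 9.2 0 0 0 0" --pt "8.7 9.2 0 0 0 0" --pt "8.7 9.2 0 0 0 0" --pt "8.7 9.2 0 0 0 0" --pt "8.7 9.2 0 0 0 0"

```text
t: 1.6
eef_pos: [514.3, 72.9, 404.3]
tcp_rot: [-3.142, 0.001, -0.181]
ft_force: [-0.1, 0.3, -0.8]
opening: 1.001
```

```bash
python3 - <<'E'
from h import *
m=camera_model('wrist');print(state()['eef_pos'],m)
im=read_camera('wrist');np.save('pics/w1.npy',im);cv2.imwrite('pics/w1.png',im[...,::-1])
import pickle;pickle.dump(m,open('pics/w1.pkl','wb'))
E
```

```text
[514.35  72.93 404.35] {'K': array([[297.32,   0.  , 258.44],
       [  0.  , 297.32, 192.88],
       [  0.  ,   0.  ,   1.  ]]), 'xyz': array([526.87, 144.18, 384.99]), 'rotation': array([-0.26,  0.  , -0.18])}
```

View pics/w1.png

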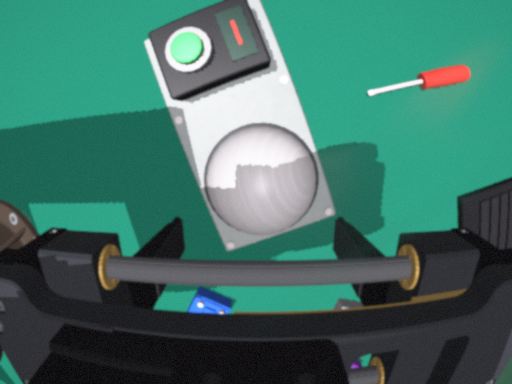

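The wrist view shows the dome at about (262,180) with radius 57 px, the button at (186,47), and the screwdriver at (420,80), well clear of the work.

```bash
python3 - <<'E'
from h import *
import pickle
im=np.load('pics/w1.npy');m=pickle.load(open('pics/w1.pkl','rb'))
g=cv2.GaussianBlur(cv2.cvtColor(im,cv2.COLOR_RGB2GRAY),(3,3),0).astype(np.float32)
P=[]
c0=np.array([262,179.5])
for a in np.radians(np.arange(0,360,4)):
    r=np.arange(50,64,.25);xy=(c0+np.outer(r,[np.cos(a),np.sin(a)])).astype(np.float32)
    v=cv2.remap(g,xy[:,0][None],xy[:,1][None],cv2.INTER_LINEAR)[0]
    P.append(xy[np.argmax(np.abs(v[6:]-v[:-6]))+3])
P=np.array(P);D=rays(P,m,True);D/=np.linalg.norm(D,axis=1)[:,None]
k=np.ones(len(D),bool)
for _ in range(8):
    a=np.linalg.lstsq(D[k],np.ones(k.sum()),rcond=None)[0];e=np.abs(D@a-1);k=e<max(2*np.median(e),1e-4)
n=np.linalg.norm(a);al=np.arccos(1/n);a/=n;o=m['xyz']
t=(12-o[2])/a[2];print('dome',o+a*t,'radius',t*np.sin(al),k.sum())
b=big(mask(im,(45,90,110),(85,255,255),(160,22,214,72)));px=b.mean(0);print('btn',px,cv2.contourArea(b))
for z in(65,70,75,80):print(z,toplane(px,m,z,True),toplane([175.63,220.67],camera_model('top'),z))
# other correspondences with the top view: plate corner bolts/ front corners
pl=toplane([[220,249],[334,212]],m,12,True);print('front corners',pl)
E
```

```text
dome [514.95  63.48  12.  ] radius 73.17235781574826 63
btn [186.42  47.55] 721.0
65 [[463.86 234.63  65.  ]] [[466.33 234.72  65.  ]]
70 [[464.85 233.22  70.  ]] [[466.13 233.67  70.  ]]
75 [[465.83 231.81  75.  ]] [[465.94 232.63  75.  ]]
80 [[466.82 230.39  80.  ]] [[465.74 231.58  80.  ]]
front corners [[441.6  -23.35  12.  ]
 [604.48   1.97  12.  ]]
```

```bash
python3 - <<'E'
from h import *
go(442,-268,330,-69)
E
```

```text
shift cm [-0.98 34.89  7.45] rot deg [ 0.02  0.05 58.71] yaw -10.294113721293824
```

Emit:
arm_command --pt "-1 34.9 7.4 0 0 58.7" --pt "-1 34.9 7.4 0 0 58.7" --pt "-1 34.9 7.4 0 0 58.7" --pt "-1 34.9 7.4 0 0 58.7" --pt "-1 34.9 7.4 0 0 58.7" --pt "-1 34.9 7.4 0 0 58.7" --pt "-1 34.9 7.4 0 0 58.7" --pt "-1 34.9 7.4 0 0 58.7" --pt "-1 34.9 7.4 0 0 58.7" --pt "-1 34.9 7.4 0 0 58.7" --pt "-1 34.9 7.4 0 0 58.7" --pt "-1 34.9 7.4 0 0 58.7"

```text
t: 2.65
eef_pos: [442.6, -267.3, 330.9]
tcp_rot: [-3.142, 0.0, -1.203]
ft_force: [-0.4, 0.3, -0.6]
opening: 0.996
```

```bash
python3 - <<'E'
from h import *
import pickle
m=camera_model('wrist');print(state()['eef_pos'],m['xyz'])
im=read_camera('wrist');np.save('pics/w2.npy',im);cv2.imwrite('pics/w2.png',im[...,::-1])
pickle.dump(m,open('pics/w2.pkl','wb'))
E
```

```text
[ 442.57 -267.26  330.89] [ 509.55 -241.1   311.52]
```

View pics/w2.png

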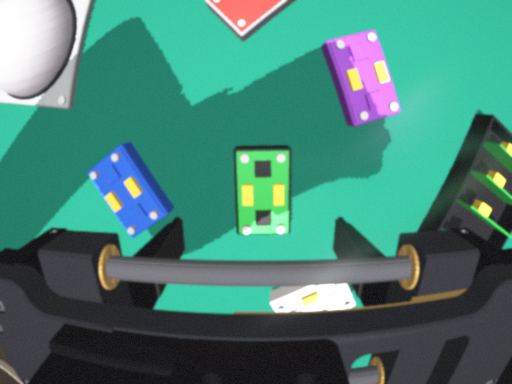

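The green module is square to the gripper, with white posts near (247,157), (284,157), (249,230) and (284,230).

```bash
python3 - <<'E'
from h import *
import pickle
im=np.load('pics/w2.npy');m=pickle.load(open('pics/w2.pkl','rb'))
h=mask(im,(0,0,150),(180,60,255),(234,146,293,236))
n,l,s,c=cv2.connectedComponentsWithStats(h)
q=c[1:][s[1:,4]>15];print(q,s[1:,4])
h2=mask(im,(45,120,60),(70,255,255),(230,140,296,238));b=big(cv2.morphologyEx(h2|h,cv2.MORPH_CLOSE,np.ones((15,15))))
for z in(28,):
    p=toplane(q,m,z,True);print(z,p,p.mean(0)); print('board',rect(toplane(b,m,z,True)))
E
```

```text
[[280.36 157.5 ]
 [244.12 158.  ]
 [246.56 229.67]
 [280.06 229.19]] [66 67 72  1 78]
28 [[ 479.64 -275.1    28.  ]
 [ 466.58 -242.76   28.  ]
 [ 398.32 -270.82   28.  ]
 [ 411.17 -302.73   28.  ]] [ 438.93 -272.85   28.  ]
board (array([ 440.1 , -272.19]), 86.23320770263672, 51.68644714355469, 21.85712432861328)
```

```bash
python3 - <<'E'
from h import *
go(439.7,-272.4,195,-68)
E
```

```text
shift cm [ 0.39  0.47 13.6 ] rot deg [-0.01  0.   -0.87] yaw -68.87361046513321
```

Emit:
arm_command --pt "0.4 0.5 2 0 0 -0.9" --pt "0.4 0.5 4.5 0 0 -0.9" --pt "0.4 0.5 7 0 0 -0.9" --pt "0.4 0.5 9 0 0 -0.9" --pt "0.4 0.5 11 0 0 -0.9" --pt "0.4 0.5 12.3 0 0 -0.9" --pt "0.4 0.5 13.2 0 0 -0.9" --pt "0.4 0.5 13.6 0 0 -0.9" --pt "0.4 0.5 13.6 0 0 -0.9" --pt "0.4 0.5 13.6 0 0 -0.9"

```text
t: 3.53
eef_pos: [439.4, -273.8, 195.3]
tcp_rot: [-3.141, -0.001, -1.188]
ft_force: [-0.2, -0.1, 0.1]
opening: 0.999
```

Emit:
arm_command --jaw 4.5 --pt "0 0 0 0 0 0" --pt "0 0 0 0 0 0" --pt "0 0 0 0 0 0" --pt "0 0 0 0 0 0" --pt "0 0 0 0 0 0" --pt "0 0 0 0 0 0" --pt "0 0 0 0 0 0" --pt "0 0 0 0 0 0" --pt "0 0 0 0 0 0" --pt "0 0 0 0 0 0"

```text
t: 4.37
eef_pos: [439.0, -274.1, 194.7]
tcp_rot: [3.141, 0.0, -1.189]
ft_force: [-1.8, 0.8, 3.3]
opening: 0.584
```

Gripped (opening 55.5 mm matches the 56 mm width). Lift.

Emit:
arm_command --pt "0 0 -0.5 0 0 0" --pt "0 0 -1.5 0 0 0" --pt "0 0 -3 0 0 0" --pt "0 0 -5 0 0 0" --pt "0 0 -7 0 0 0" --pt "0 0 -9 0 0 0" --pt "0 0 -10.5 0 0 0" --pt "0 0 -11.5 0 0 0" --pt "0 0 -12 0 0 0" --pt "0 0 -12 0 0 0" --pt "0 0 -12 0 0 0"

```text
t: 5.28
eef_pos: [438.9, -274.1, 314.4]
tcp_rot: [3.141, 0.0, -1.189]
ft_force: [0.2, 0.3, -4.0]
opening: 0.592
```

```bash
python3 - <<'E'
from h import *
import pickle
s=state();print(s['eef_pos'],s['ft_force'],s['moment'],s['opening'])
m=camera_model('wrist');im=read_camera('wrist');np.save('pics/w3.npy',im);cv2.imwrite('pics/w3.png',im[...,::-1])
pickle.dump((m,s),open('pics/w3.pkl','wb'))
go(514.5,63.2,315,-68)
E
```

```text
[ 438.94 -274.13  314.39] [ 0.21  0.26 -3.96] [-0.08  0.12  0.02] 0.5924692258612324
shift cm [-28.49 -19.58  -0.08] rot deg [ 0.03  0.06 -0.12] yaw -68.11918932066139
```

View pics/w3.png

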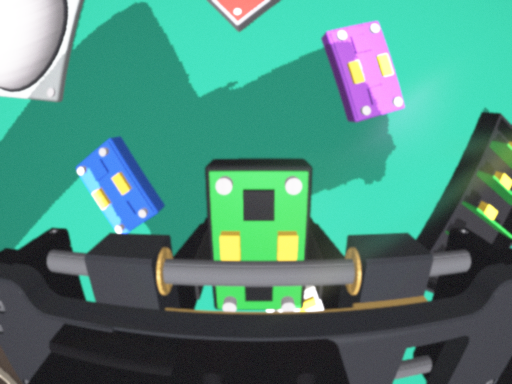

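The module is held level; posts at (223,186) and (294,186) are visible, the rear posts at (229,306) and (288,305) are partly hidden. I'll use these to get its offset in the hand.

```bash
python3 - <<'E'
from h import *
import pickle
im=np.load('pics/w3.npy');m,s=pickle.load(open('pics/w3.pkl','rb'))
h=mask(im,(0,0,150),(180,60,255),(205,165,312,315))
n,l,st,c=cv2.connectedComponentsWithStats(h);k=st[1:,4]>30;print(c[1:][k],st[1:,4][k])
hy=mask(im,(20,150,120),(32,255,255),(205,225,312,265));n,l,st,cy=cv2.connectedComponentsWithStats(hy);ky=st[1:,4]>50;print(cy[1:][ky],st[1:,4][ky])
T=R.from_euler('xyz',s['tcp_rot'])
for off in(28,31):
    f=lambda q,z:T.inv().apply(toplane(q,m,s['eef_pos'][2]-195+z,True)-s['eef_pos'])
    print(off,'bolts',f(c[1:][k],off))
print('yellow z33',f(cy[1:][ky],33))
E
```

```text
[[223.82 185.36]
 [292.94 185.23]
 [257.8  277.6 ]
 [307.46 291.77]
 [229.31 304.86]
 [285.08 306.57]
 [308.53 309.15]] [249 253 996 103 181 268  34]
[[232.04 238.91]
 [285.7  235.66]] [126 104]
28 bolts [[-18.07 -36.62 167.  ]
 [ 17.37 -36.71 166.99]
 [ -0.66  17.57 167.  ]
 [ 28.82  28.11 166.99]
 [-17.92  37.52 167.01]
 [ 15.89  38.77 167.  ]
 [ 30.54  41.38 166.99]]
31 bolts [[-17.71 -37.34 164.  ]
 [ 17.01 -37.42 163.99]
 [ -0.65  15.76 164.  ]
 [ 28.23  26.07 163.99]
 [-17.56  35.3  164.01]
 [ 15.56  36.52 164.  ]
 [ 29.92  39.08 163.99]]
yellow z33 [[-14.13  -9.02 162.  ]
 [ 13.91 -10.9  161.99]]
```

Emit:
arm_command --pt "-1 -0.7 0 0 0 0" --pt "-3 -2.1 0 0 0 0" --pt "-5.5 -3.8 0 0 0 0" --pt "-8.5 -5.9 0 0 0 0" --pt "-11.5 -7.9 0 0 0 0" --pt "-14.5 -10 0 0 0 0" --pt "-17.5 -12 0 0 0 0" --pt "-20.5 -14.1 0 0 0 0" --pt "-23 -15.8 0 0 0 0" --pt "-25.5 -17.5 0 0 0 0" --pt "-27.5 -18.9 0 0 0 0" --pt "-28.5 -19.6 0 0 0 0"

```text
t: 6.33
eef_pos: [514.7, 66.3, 313.9]
tcp_rot: [3.141, 0.001, -1.187]
ft_force: [-0.1, 0.6, -3.4]
opening: 0.588
```

Emit:
arm_command --pt "0 0 0 0 0 0" --pt "0 0 0 0 0 0" --pt "0 0 0 0 0 0" --pt "0 0 0 0 0 0"

```text
t: 6.67
eef_pos: [514.6, 62.4, 314.5]
tcp_rot: [3.141, 0.0, -1.19]
ft_force: [0.4, -0.6, -2.9]
opening: 0.589
```

```bash
python3 - <<'E'
from h import *
s=state();print(s['eef_pos'],s['tcp_rot'],s['ft_force'],s['opening'])
go(514.5,63.2,279,-68)
m=camera_model('wrist');im=read_camera('wrist');cv2.imwrite('pics/w4.png',im[...,::-1])
E
```

```text
[514.56  62.36 314.54] [ 3.14  0.   -1.19] [ 0.36 -0.56 -2.88] 0.5894948766831677
shift cm [-0.08 -0.03  3.55] rot deg [ 0.03  0.01 -0.19] yaw -68.18751407014855
```

View pics/w4.png

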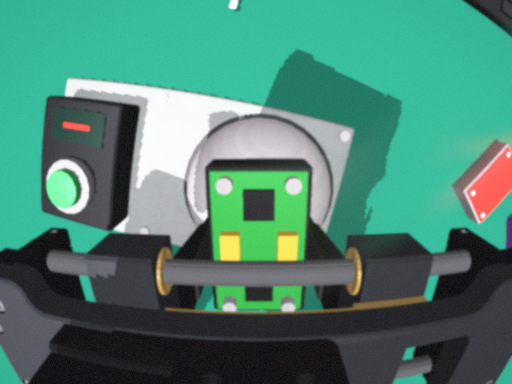

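The module is over the dome (dome spans columns 187–331, module 207–311, both centred at 259). I'll descend slowly to contact.

Emit:
arm_command --pt "-0.05 0 0.5 0 0 0" --pt "-0.05 0 1.2 0 0 0" --pt "-0.05 0 1.9 0 0 0" --pt "-0.05 0 2.5 0 0 0" --pt "-0.05 0 3 0 0 0" --pt "-0.05 0 3.3 0 0 0" --pt "-0.05 0 3.5 0 0 0" --pt "-0.05 0 3.5 0 0 0" --pt "-0.05 0 3.5 0 0 0" --pt "-0.05 0 3.5 0 0 0"

```text
t: 7.55
eef_pos: [514.6, 63.8, 279.9]
tcp_rot: [-3.141, -0.0, -1.189]
ft_force: [0.3, -0.1, -2.9]
opening: 0.588
```

Emit:
arm_command --pt "0 0 0.05 0 0 0" --pt "0 0 0.1 0 0 0" --pt "0 0 0.15 0 0 0" --pt "0 0 0.15 0 0 0" --pt "0 0 0.15 0 0 0"

```text
t: 7.97
eef_pos: [514.5, 63.8, 278.2]
tcp_rot: [-3.141, 0.0, -1.189]
ft_force: [-0.8, -0.8, -2.2]
opening: 0.586
```

Emit:
arm_command --pt "0 0 0.05 0 0 0" --pt "0 0 0.1 0 0 0" --pt "0 0 0.1 0 0 0" --pt "0 0 0.1 0 0 0"

```text
t: 8.3
eef_pos: [514.5, 63.8, 277.2]
tcp_rot: [3.142, 0.0, -1.189]
ft_force: [0.6, 1.2, -2.8]
opening: 0.59
```

Emit:
arm_command --pt "0 0 0.03 0 0 0" --pt "0 0 0.06 0 0 0" --pt "0 0 0.06 0 0 0" --pt "0 0 0.06 0 0 0"

```text
t: 8.63
eef_pos: [514.5, 63.8, 276.7]
tcp_rot: [-3.141, 0.0, -1.189]
ft_force: [0.7, 0.1, -1.3]
opening: 0.588
```

Emit:
arm_command --pt "0 0 0.02 0 0 0" --pt "0 0 0.04 0 0 0" --pt "0 0 0.04 0 0 0" --pt "0 0 0.04 0 0 0"

```text
t: 8.97
eef_pos: [514.5, 63.8, 276.6]
tcp_rot: [-3.141, -0.0, -1.189]
ft_force: [-1.3, 0.3, 5.9]
opening: 0.589
```

Contact: the force rose by about 8 N. I'll ease slightly, then open only a little so the fingers can catch it if the balance is off.

Emit:
arm_command --pt "0 0 -0.03 0 0 0" --pt "0 0 -0.03 0 0 0" --pt "0 0 -0.03 0 0 0"

```text
t: 9.22
eef_pos: [514.6, 63.8, 276.6]
tcp_rot: [-3.141, -0.0, -1.189]
ft_force: [-1.6, -0.6, 3.6]
opening: 0.588
```

Emit:
arm_command --jaw 6.6 --pt "0 0 0 0 0 0" --pt "0 0 0 0 0 0" --pt "0 0 0 0 0 0" --pt "0 0 0 0 0 0" --pt "0 0 0 0 0 0" --pt "0 0 0 0 0 0" --pt "0 0 0 0 0 0" --pt "0 0 0 0 0 0" --pt "0 0 0 0 0 0" --pt "0 0 0 0 0 0"

```text
t: 10.05
eef_pos: [514.5, 63.8, 276.5]
tcp_rot: [-3.142, 0.0, -1.189]
ft_force: [0.6, 0.2, 0.7]
opening: 0.695
```

```bash
python3 - <<'E'
from h import *
s=state();print(s['eef_pos'],s['ft_force'],s['opening'])
im=read_camera('wrist');a=im[130:330,130:390]
sc=read_camera('scene')[140:220,235:350]
a=cv2.resize(a,None,fx=1.5,fy=1.5,interpolation=cv2.INTER_CUBIC);sc=cv2.resize(sc,(390,271),interpolation=cv2.INTER_CUBIC)
cv2.imwrite('pics/w5.png',np.hstack([a[:271],sc])[...,::-1])
print(a.shape)
h=mask(im,(0,0,150),(180,60,255),(195,160,322,215))
n,l,st,c=cv2.connectedComponentsWithStats(h);k=st[1:,4]>30;print(c[1:][k],st[1:,4][k])
E
```

```text
[514.54  63.79 276.52] [0.58 0.22 0.71] 0.6948985685054727
(300, 390, 3)
[[200.03 187.39]
 [315.82 187.33]
 [222.93 182.28]
 [291.88 182.5 ]] [603 620 233 236]
```

View pics/w5.png

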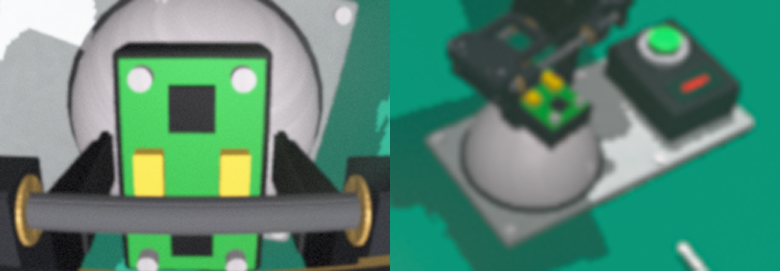

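It stays put with the fingers clear by 5 mm each side. The posts shifted only 3 px, a tilt of about 2–3°. Open fully and retreat upward.

Emit:
arm_command --jaw 9.4 --pt "0 0 0 0 0 0" --pt "0 0 0 0 0 0" --pt "0 0 0 0 0 0" --pt "0 0 0 0 0 0" --pt "0 0 0 0 0 0" --pt "0 0 -1 0 0 0" --pt "0 0 -3 0 0 0" --pt "0 0 -5 0 0 0" --pt "0 0 -7 0 0 0" --pt "0 0 -9 0 0 0" --pt "0 0 -11 0 0 0" --pt "0 0 -12 0 0 0"

```text
t: 11.15
eef_pos: [514.4, 63.8, 399.5]
tcp_rot: [-3.139, -0.001, -1.189]
ft_force: [0.2, 0.0, -0.1]
opening: 0.991
```

```bash
python3 - <<'E'
from h import *
import pickle
s=state();m=camera_model('wrist');im=read_camera('wrist');im2=read_camera('wrist')
print(s['eef_pos'],'diff',np.abs(im.astype(int)-im2).max())
cv2.imwrite('pics/w6.png',im[...,::-1]);np.save('pics/w6.npy',im);pickle.dump(m,open('pics/w6.pkl','wb'))
h=mask(im,(45,120,60),(70,255,255),(200,90,320,260));b=big(cv2.morphologyEx(h,cv2.MORPH_CLOSE,np.ones((15,15))))
print('board',rect(toplane(b,m,110,True)))
go(466,232,330,10)
E
```

```text
[514.42  63.8  399.45] diff 84
board (array([517.12,  65.38]), 85.81658172607422, 50.7712516784668, 22.316043853759766)
shift cm [-17.42  -1.75   6.81] rot deg [ -0.11  -0.18 -78.12] yaw -68.11618838547201
```

View pics/w6.png

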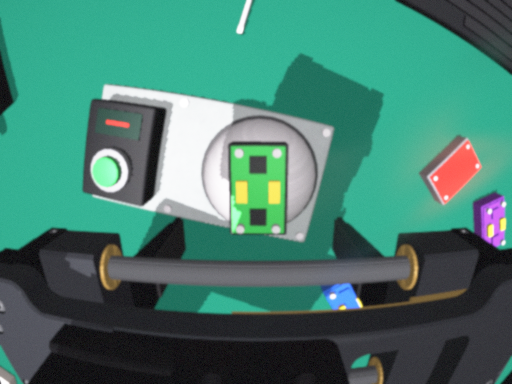

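The module sits level and centred on the dome, board centre within about 3 mm. Now to the button with the jaws shut, still high.

Emit:
arm_command --jaw 0 --pt "-2 -0.2 0 0 0 0" --pt "-5 -0.5 0 0 0 0" --pt "-8.5 -0.85 0 0 0 0" --pt "-12 -1.2 0 0 0 0" --pt "-15 -1.5 0 0 0 0" --pt "-17.4 -1.75 0 0 0 0" --pt "-17.4 -1.75 3 0 0 0" --pt "-17.4 -1.75 6 0 0 0" --pt "-17.4 -1.75 9 0 0 0" --pt "-17.4 -1.75 11 0 0 0" --pt "-17.4 -1.75 12 0 0 0" --pt "-17.4 -1.75 12 0 0 0"

```text
t: 12.25
eef_pos: [465.6, 231.6, 274.1]
tcp_rot: [3.137, 0.0, -1.189]
ft_force: [-0.8, -0.6, -0.3]
opening: 0.204
```

```bash
python3 - <<'E'
from h import *
s=state();print(s['eef_pos'],s['opening'],s['ft_force'])
im=read_camera('wrist')
a=read_camera('scene')[130:225,235:350];a=cv2.resize(a,(390,322),interpolation=cv2.INTER_CUBIC)
cv2.imwrite('pics/w7.png',np.hstack([cv2.resize(im,(410,322)),a])[...,::-1])
go(466,232,266,-68)
E
```

```text
[465.56 231.58 274.05] 0.2040206652396853 [-0.79 -0.57 -0.32]
shift cm [-0.02  0.    1.07] rot deg [ 0.02  0.   -0.12] yaw -68.12050751168184
```

View pics/w7.png

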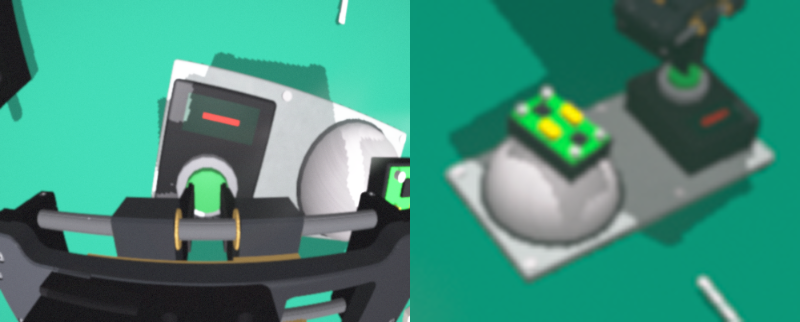

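The fingers are over the button and the module is level on the dome. The jaws are still closing; press in small steps.

Emit:
arm_command --pt "0 0 0 0 0 0" --pt "0 0 0 0 0 0" --pt "0 0 0 0 0 0" --pt "0 0 0 0 0 0" --pt "0 0 0.2 0 0 0" --pt "0 0 0.4 0 0 0" --pt "0 0 0.6 0 0 0" --pt "0 0 0.6 0 0 0" --pt "0 0 0.6 0 0 0"

```text
t: 13.1
eef_pos: [465.9, 231.8, 270.3]
tcp_rot: [3.141, 0.0, -1.189]
ft_force: [0.3, -0.2, -0.2]
opening: 0.006
```

Emit:
arm_command --pt "0 0 0.1 0 0 0" --pt "0 0 0.2 0 0 0" --pt "0 0 0.3 0 0 0" --pt "0 0 0.3 0 0 0" --pt "0 0 0.3 0 0 0"

```text
t: 13.52
eef_pos: [466.0, 231.8, 267.6]
tcp_rot: [-3.141, 0.0, -1.189]
ft_force: [0.3, 0.4, 1.8]
opening: 0.006
```

Emit:
arm_command --pt "0 0 0.1 0 0 0" --pt "0 0 0.2 0 0 0" --pt "0 0 0.2 0 0 0" --pt "0 0 0.2 0 0 0"

```text
t: 13.85
eef_pos: [466.0, 231.8, 265.6]
tcp_rot: [-3.141, 0.0, -1.189]
ft_force: [-0.4, -0.6, 3.4]
opening: 0.005
```

Emit:
arm_command --pt "0 0 0.1 0 0 0" --pt "0 0 0.2 0 0 0" --pt "0 0 0.2 0 0 0" --pt "0 0 0.2 0 0 0"

```text
t: 14.18
eef_pos: [466.0, 231.8, 263.6]
tcp_rot: [-3.141, 0.0, -1.189]
ft_force: [0.4, -0.0, 4.6]
opening: 0.007
```

Emit:
arm_command --pt "0 0 0.05 0 0 0" --pt "0 0 0.1 0 0 0" --pt "0 0 0.1 0 0 0" --pt "0 0 0.1 0 0 0"

```text
t: 14.52
eef_pos: [465.9, 231.7, 263.2]
tcp_rot: [-3.141, 0.0, -1.189]
ft_force: [-1.8, -0.3, 13.3]
opening: 0.003
```

The button hit its bottom stop: the force jumped to 13 N after the spring ramp to about 5 N. Release and lift.

Emit:
arm_command --pt "0 0 0 0 0 0" --pt "0 0 -0.5 0 0 0" --pt "0 0 -1.5 0 0 0" --pt "0 0 -3 0 0 0" --pt "0 0 -5 0 0 0" --pt "0 0 -7.5 0 0 0" --pt "0 0 -10 0 0 0" --pt "0 0 -11 0 0 0" --pt "0 0 -11 0 0 0" --pt "0 0 -11 0 0 0"

```text
t: 15.35
eef_pos: [465.7, 231.6, 372.2]
tcp_rot: [-3.141, 0.0, -1.189]
ft_force: [-0.4, 0.5, 0.4]
opening: 0.008
```

```bash
python3 - <<'E'
from h import *
a=read_camera('scene')[110:270,200:370];b=read_camera('wrist')
cv2.imwrite('pics/w8.png',np.hstack([cv2.resize(a,(408,384),interpolation=cv2.INTER_CUBIC),b[:,130:]])[...,::-1][:,:790])
print(state()['eef_pos'],state()['ft_force'])
E
```

```text
[465.73 231.63 371.25] [ 1.33  0.64 -0.04]
```

View pics/w8.png

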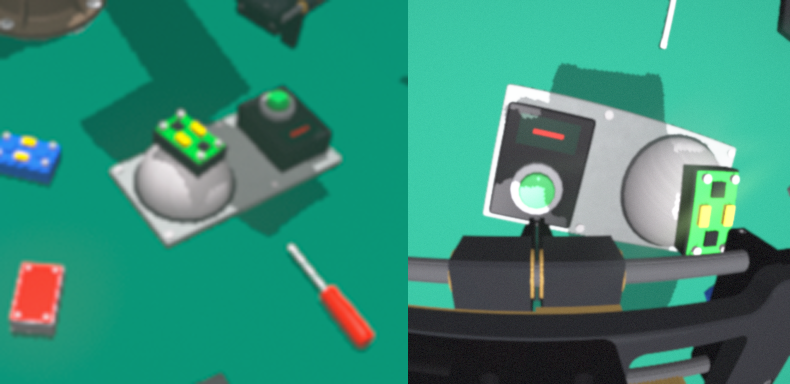

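The module is still balanced on the dome, the button is up and clear of the fingers, and the reject and screwdriver are undisturbed. Handing in.

```bash
python3 -c "
from cell import *
print(job_done())"
```

```text
the job is handed in; nothing more can be done
None
```

The green-board module is balanced on top of the dome, the green button was pressed and came back up, and the job is handed in. Hand-in reported no verdict.

- **Placing:** I set the module down with about 8 N of contact force and let it go. The wrist camera then put the board centre about 3 mm from the dome top. The tilt was about 2–3°, estimated from a small pixel shift.
- **Button:** I pressed it with the jaws shut. The force climbed to about 5 N and then jumped to 13 N at the bottom stop, after roughly 6 mm of travel.
- **Last check:** The final pictures, taken at about 15 s of the 64 s allowed, showed the module still balanced, the button up and the gripper clear. The red-topped module and the screwdriver looked undisturbed. This was by eye; I did not measure their positions again.
- **Disagreements:** The dome position worked out from the plate's outline was about 6 mm off the direct dome measurements. The two cameras' direct measurements agreed to about 1 mm, so I used those. The wrist-camera fit gave a dome radius of 73 mm instead of 70, and a first circle detection found nothing.

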